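# Dry-fit heels and top pieces on three outsoles

## Task

Three outsoles of different sizes lie tread up on the cutting mat: set each of the three heels on the bare heel end of the outsole it fits, rounded back flush with the sole's rounded back and straight edge towards the toe. Then cap each of the two stacked-leather heels with the thin rubber top piece of its own size, the same way round and flush. Leave everything let go and resting flat, and do not push the cement tin or the tack tray aside.

Things in the scene. Friction and masses are not known exactly. Their poses are not given: they have to be found in the camera images.
- boot_sole: The largest outsole, honey gum rubber, 300 x 108 mm, 6 mm thick, loose on the mat, tread up (2.7 mm lugs on the forefoot only). Heel end flat, bare, D-shaped, 68 mm wide; a dark line is scored across it 70 mm from the back. Origin: middle of the rounded back end, underside; x to the toe, z up; heel seat centre at x = 35 mm, top at z = 6 mm.
- dress_sole: The middle-sized outsole, honey gum rubber, 245 x 84 mm, 6 mm thick, loose on the mat, tread up (2.7 mm lugs on the forefoot only). Heel end flat, bare, D-shaped, 52 mm wide; a dark line is scored across it 50 mm from the back. Origin: middle of the rounded back end, underside; x to the toe, z up; heel seat centre at x = 25 mm, top at z = 6 mm.
- child_sole: The smallest, a child's, outsole, honey gum rubber, 155 x 64 mm, 6 mm thick, loose on the mat, tread up (2.7 mm lugs on the forefoot only). Heel end flat, bare, D-shaped, 38 mm wide; a dark line is scored across it 36 mm from the back. Origin: middle of the rounded back end, underside; x to the toe, z up; heel seat centre at x = 18 mm, top at z = 6 mm.
- boot_heel: Largest heel, a loose block of stacked brown leather layers, for the largest outsole. D-shaped from above: 68 mm wide (y), 70 mm from straight front edge to rounded back (x), 24 mm high; its sides are parallel for 40 mm from the straight edge. Origin: middle of length and width, underside; x to the straight edge, z up. About 0.11 kg.
- dress_heel: Middle-sized heel, narrower and taller, a loose block of stacked brown leather layers, for the middle-sized outsole. D-shaped from above: 52 mm wide (y), 50 mm from straight front edge to rounded back (x), 36 mm high; its sides are parallel for 28 mm from the straight edge. Origin: middle of length and width, underside; x to the straight edge, z up. About 0.09 kg.
- child_heel: Smallest heel, moulded in one piece of the honey-coloured gum rubber with grooves across its top, for the child's outsole; it gets no top piece. D-shaped from above: 38 mm wide (y), 36 mm from straight front edge to rounded back (x), 14 mm high; its sides are parallel for 22 mm from the straight edge. Origin: middle of length and width, underside; x to the straight edge, z up. About 0.03 kg.
- boot_top: Larger top piece, a thin loose plate of the gum rubber with grooves across its top, same outline as the largest heel. D-shaped from above: 68 mm wide (y), 70 mm from straight front edge to rounded back (x), 10 mm high; its sides are parallel for 40 mm from the straight edge. Origin: middle of length and width, underside; x to the straight edge, z up. About 0.06 kg.
- dress_top: Smaller top piece, a thin loose plate of the gum rubber with grooves across its top, same outline as the middle-sized heel. D-shaped from above: 52 mm wide (y), 50 mm from straight front edge to rounded back (x), 10 mm high; its sides are parallel for 28 mm from the straight edge. Origin: middle of length and width, underside; x to the straight edge, z up. About 0.03 kg.
- cement_tin: Closed round cement tin, metal with a yellow band and a black cap, 62 mm across, 72 mm high, standing between the outsoles; leave it. Origin: centre of its underside.
- tack_tray: Open steel tray of brass tacks, 90 x 56 mm, 22 mm high, lying between the outsoles; leave it. Origin: centre of its underside.
Not all that is in view belongs to the job. What is shaped like the boot_heel but green or turquoise is not meant.

How it is judged:
At the end, for the whole second after the job is handed in: Each heel lies flat on its own outsole's heel end, straight edge to the toe, within 8 mm of flush and 0.2 rad; the two top pieces lie flat on their own leather heels, same way round, within 8 mm and 0.2 rad. Pieces and outsoles are level and at rest (x of boot_sole in the frame of boot_heel between -0.043 and -0.027 m and y of boot_sole in the frame of boot_heel between -0.008 and 0.008 m and z of boot_heel in the frame of boot_sole between 0.003 and 0.009 m and angle between the x axis of boot_heel and the x axis of boot_sole, either way round below 0.2 rad and angle between each of boot_heel, boot_sole, boot_top, dress_heel, dress_sole, dress_top, child_heel, child_sole's own z axis and vertical below 0.1 rad and linear speed of each of boot_heel, boot_sole, boot_top, dress_heel, dress_sole, dress_top, child_heel, child_sole below 0.02 m/s and x of boot_top in the frame of boot_heel between -0.008 and 0.008 m and y of boot_top in the frame of boot_heel between -0.008 and 0.008 m and z of boot_top in the frame of boot_heel between 0.021 and 0.027 m and angle between the x axis of boot_top and the x axis of boot_heel, either way round below 0.2 rad and x of boot_sole in the frame of boot_top below -0.008 m and x of dress_sole in the frame of dress_heel between -0.033 and -0.017 m and y of dress_sole in the frame of dress_heel between -0.008 and 0.008 m and z of dress_heel in the frame of dress_sole between 0.003 and 0.009 m and angle between the x axis of dress_heel and the x axis of dress_sole, either way round below 0.2 rad and x of dress_top in the frame of dress_heel between -0.008 and 0.008 m and y of dress_top in the frame of dress_heel between -0.008 and 0.008 m and z of dress_top in the frame of dress_heel between 0.033 and 0.039 m and angle between the x axis of dress_top and the x axis of dress_heel, either way round below 0.2 rad and x of dress_sole in the frame of dress_top below -0.008 m and x of child_sole in the frame of child_heel between -0.026 and -0.01 m and y of child_sole in the frame of child_heel between -0.008 and 0.008 m and z of child_heel in the frame of child_sole between 0.003 and 0.009 m and angle between the x axis of child_heel and the x axis of child_sole, either way round below 0.2 rad); the robot touches nothing.
It fails at once if the cement tin is pushed more than 30 mm or tipped (distance of cement_tin from where it was at the start of the episode above 0.03 m or angle between cement_tin's own z axis and vertical above 0.5 rad).
It fails at once if the tack tray is pushed more than 30 mm or tipped (distance of tack_tray from where it was at the start of the episode above 0.03 m or angle between tack_tray's own z axis and vertical above 0.5 rad).
It also fails if it takes over 128 s, if anything falls off the work surface, if the arm or the gripper's body presses on something with over 40 N, if the wrist force passes 120 N, or if a joint passes its speed limit or range.

## Robot

A 6-joint arm with a two-finger parallel gripper is mounted at the origin on the work surface. World frame = base frame: x ahead of the robot, y to its left, z up, the work surface at z = 0. Lengths are in m, angles in rad, forces in N, time in s.
With the tool pointing down it reaches from about 0.325 to 0.85 m from the base axis. Payload 15.5 kg.
Tool frame: the origin (TCP) lies on the centre line of the jaws, within the pads' length; the fingertips stand 14 mm ahead of it and the grasp point (between the pads) lies 5 mm behind it; z points along the fingers, y is the line along which they close (so a half turn about z gives the same grasp; the last joint's range is limited). The gripper opens to 91 mm and grips with 3 to 60 N. Pads are 32 mm wide; open, the fingers measure 118 mm over their backs; the gripper's body (76 mm by 178 mm) begins 60 mm behind the grasp point.
Start: joints at [1.169, 0.494, 1.345, -0, 1.302, -0.096], TCP at [0.189, 0.596, 0.228] pointing down, gripper open.
Joint ranges: [-2.91, 2.91], [-0.82, 2.16], [0.22, 2.67], [-1.22, 4.37], [0.12, 2.79], [-3.08, 3.08]. Speed limits (rad/s): [1.89, 1.89, 2.57, 3.01, 3.01, 3.01].

## Interface

Orientations are given as [roll, pitch, yaw] about the fixed x, y, z axes, in that order (R = Rz(yaw) Ry(pitch) Rx(roll)).
In Python, from workcell import manip, viewer gives the robot as it stands.
- The arm moves only by the tool step_arm, never from a script. Its arguments are lists of equal length, an entry for each row: "offset": the shift along the tool's x, y, z in mm, a list of three; "spin": the turn about the tool's z in degrees; "fingers": the finger opening in mm, from 0 to 91.2. A call has 1 to 10 rows; each row shifts and turns the commanded pose from where the row before left it, along the tool's axes as they then stand; what a row does not reach is not made up. A row lasts 1/12 s, in which the tool goes at most 41.7 mm and 7.16 degrees, less where a joint would pass 70% of its speed; a pose out of reach is approached as far as the arm can. A call is refused whole if a number of a shift passes 41.7 or a number of a turn 7.16, either way. A call with a gripper value outside its range is refused whole. The fingers move at their own pace and stop on an object; "grip_force" is the grip in N (left out, the last holds). Time passes only in rows, so rows that do not move let the fingers close. It gives the time, the measured TCP pose, the force, the opening and the grip force at its end, in the units of the state.
- manip.state(): the state, without advancing time (a new reading comes with each control period).
- viewer.grab_frame(name): name is "scene" or "side" or "wrist"; returns the picture (400x640x3 uint8, red, green, blue); there is no depth.
- viewer.calibration(name): a dict with "camera_matrix" (3x3 intrinsics, pixels), "k1" (the pictures are not rectified: a ray, as slopes to the right and down, at radius r is drawn at 1 + k1 r^2 times it, then the intrinsics apply), "xyz" and "rotation" of the camera in the world; the wrist camera has in their place "hand_eye" (4x4, takes a point from camera to tool coordinates, whose origin is the TCP and whose axes are the flange's). Camera axes: x right, y down, z forward; pixel columns grow to the right and rows downward; lengths in m; the calibration is good to about 2 mm. A picture is of the moment at which its call begins: read the wrist's pose just before it. calibration takes no time and is no camera call.
- manip.finish_job(): hands the job in; it is judged then, once.
The state is a dict: "t": time; "joint_pos": joint angles; "qvel": joint speeds; "effort": joint torques, N m; "ee_pos": TCP position; "eef_rot": TCP orientation; "ft_force": force on the tool from outside, world axes, zero at the start; "moment": the same for the moment, N m; "finger_gap": opening from 0.0 (shut) to 1.0 (fully open); "finger_force": force on a finger pad.
Only numpy, scipy, OpenCV 4.12 (cv2) and the standard library are available. Lean on these libraries where they do the work, as an engineer would, in place of code of your own. Each camera call takes 0.05 s, during which the arm holds its last target. There are 200 camera calls.

## Working session

There is one attempt and no reset: what is moved stays moved. The work goes in short steps, Python scripts to look and compute and a tool call to move; the robot and the scene stay as the last step left them, time stands still between calls to the robot, and variables do not carry over. Pictures are saved under pics/ and viewed, at most 14 in all, crops included, and the job is handed in when it is done.

Besides the shell and the picture viewer there is one more tool, called as name([rows], argument=value, ...), one row to a line, values as JSON. step_arm: Moves the arm, as the interface text tells. Its arguments: {"type":"object","properties":{"offset":{"type":"array"},"spin":{"type":"array"},"fingers":{"type":"array"},"grip_force":{"type":"number"}},"required":["offset","spin","fingers"]}

```bash
mkdir -p pics
cat > h.py <<'E'
import numpy as np, cv2
from workcell import manip, viewer
def save(n,f): 
    im=viewer.grab_frame(n); cv2.imwrite(f,im[...,::-1]); return im
E
python3 - <<'E'
from h import *
s=manip.state(); print(s)
for n in ("scene","side","wrist"):
    save(n,f"pics/{n}0.png"); c=viewer.calibration(n); print(n,c)
E
```

```text
{'t': 0.0, 'joint_pos': array([ 1.16848125e+00,  4.94142529e-01,  1.34612517e+00,  1.20624193e-05,
        1.30248894e+00, -9.54739488e-02]), 'qvel': array([-0.00121514,  0.00073077, -0.00069124,  0.00035846,  0.00109318,
       -0.00028443]), 'effort': array([-8.52452486e-04, -8.78800321e+01, -3.81853151e+01,  7.07457704e-02,
        5.33166504e-02, -3.15320847e-05]), 'ee_pos': array([0.18861838, 0.59548635, 0.22736555]), 'eef_rot': array([-3.14043507e+00, -1.22536173e-04,  2.83474825e+00]), 'ft_force': array([-0.51192123, -0.78711343,  0.06532955]), 'moment': array([ 0.02039198, -0.03034868, -0.04479402]), 'finger_force': 0.0, 'finger_gap': 1.001669266318601}
scene {'camera_matrix': array([[413.33342742,   0.        , 318.1229175 ],
       [  0.        , 413.33342742, 200.06447984],
       [  0.        ,   0.        ,   1.        ]]), 'k1': -0.09480178541559495, 'xyz': array([1.64421149, 0.30210769, 0.8094824 ]), 'rotation': array([-2.13953697, -0.0161008 ,  1.70593326])}
side {'camera_matrix': array([[408.64479989,   0.        , 321.18278267],
       [  0.        , 408.64479989, 194.62467937],
       [  0.        ,   0.        ,   1.        ]]), 'k1': -0.014355222185660054, 'xyz': array([ 0.35024219, -0.55603191,  0.86242156]), 'rotation': array([-2.41664766,  0.01596312, -0.12181355])}
wrist {'camera_matrix': array([[320.96106341,   0.        , 321.3403876 ],
       [  0.        , 320.96106341, 200.25363605],
       [  0.        ,   0.        ,   1.        ]]), 'k1': -0.018590768944810973, 'hand_eye': array([[-1.17288644e-03, -9.71616390e-01, -2.36559115e-01,
         6.68167439e-02],
       [ 9.99999070e-01, -1.30425373e-03,  3.98838783e-04,
         5.40221864e-04],
       [-6.96051406e-04, -2.36558427e-01,  9.71617016e-01,
        -1.57004385e-01],
       [ 0.00000000e+00,  0.00000000e+00,  0.00000000e+00,
         1.00000000e+00]])}
```

View pics/scene0.png

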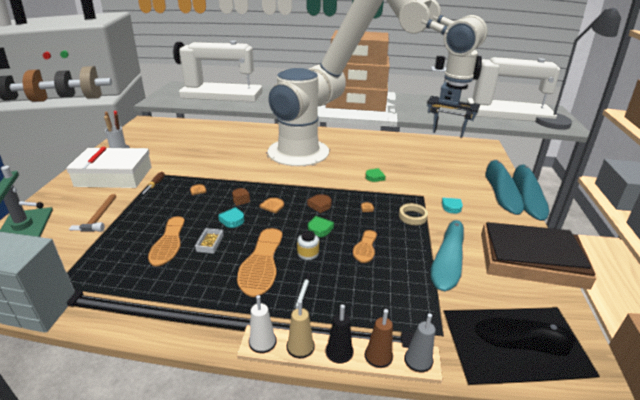

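View pics/side0.png

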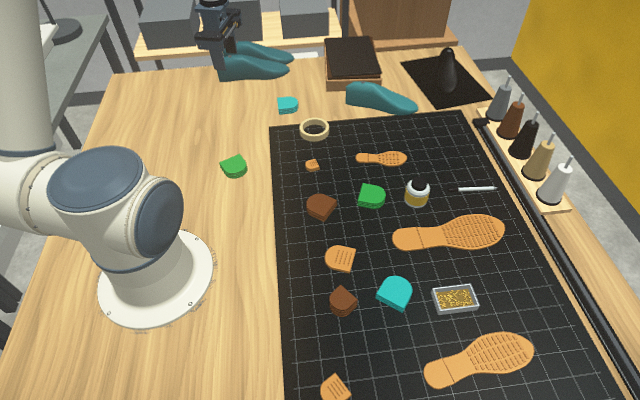

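The side view shows the soles (heel ends facing the robot) at about (395,158), (450,232) and (480,360). The loose pieces sit in a row near column 330: child heel (312,165), boot heel (320,206), boot top (341,258), dress heel (342,300) and dress top (335,388). The tin is at (417,193) and the tray at (455,299). Next I'll get rough positions.

```bash
cat >> h.py <<'E'
from scipy.spatial.transform import Rotation as Ro
def campose(n,st=None):
    c=viewer.calibration(n)
    if n!="wrist": return c,Ro.from_euler('xyz',c['rotation']).as_matrix(),np.array(c['xyz'])
    st=st or manip.state(); T=np.eye(4); T[:3,:3]=Ro.from_euler('xyz',st['eef_rot']).as_matrix(); T[:3,3]=st['ee_pos']
    T=T@c['hand_eye']; return c,T[:3,:3],T[:3,3]
def cast(px,z,cp):
    c,R,t=cp; k=np.array([c['k1'],0,0,0,0.])
    u=cv2.undistortPoints(np.array(px,float).reshape(-1,1,2),c['camera_matrix'],k).reshape(-1,2)
    d=np.c_[u,np.ones(len(u))]@R.T; s=(z-t[2])/d[:,2]; return t+d*s[:,None]
def project(P,cp):
    c,R,t=cp; return cv2.projectPoints(np.array(P,float).reshape(-1,1,3),R.T,-R.T@t,c['camera_matrix'],np.array([c['k1'],0,0,0,0.]))[0].reshape(-1,2)
def contours(im,kind,amin=60):
    h=cv2.cvtColor(im,cv2.COLOR_RGB2HSV)
    lo,hi={'gum':((8,110,150),(20,255,255)),'brown':((3,90,40),(16,255,150))}[kind]
    m=cv2.morphologyEx(cv2.inRange(h,lo,hi),cv2.MORPH_CLOSE,np.ones((5,5)))
    return [c.reshape(-1,2) for c in cv2.findContours(m,cv2.RETR_EXTERNAL,cv2.CHAIN_APPROX_NONE)[0] if cv2.contourArea(c)>amin]
E
python3 - <<'E'
from h import *
for n in ("side","scene"):
    im=cv2.imread(f"pics/{n}0.png")[...,::-1].copy(); cp=campose(n)
    for k in('gum','brown'):
        for c in contours(im,k):
            p=cast(c,0.01,cp)[:,:2]; 
            if p[:,0].min()<0.2 or p[:,0].max()>1: continue
            print(n,k,c.mean(0).round(),p.mean(0).round(3),p.min(0).round(3),p.max(0).round(3))
print(cast([(417,205)],0,campose('side')),cast([(455,299)],0.01,campose('side')))
E
```

```text
side gum [334. 390.] [ 0.391 -0.316] [ 0.364 -0.336] [ 0.421 -0.284]
side gum [264. 387.] [ 0.254 -0.293] [ 0.231 -0.318] [ 0.283 -0.261]
side gum [478. 360.] [ 0.693 -0.296] [ 0.573 -0.34 ] [ 0.815 -0.245]
side gum [341. 257.] [ 0.451 -0.015] [ 0.411 -0.056] [0.49  0.022]
side gum [448. 234.] [0.735 0.019] [ 0.588 -0.035] [0.887 0.073]
side gum [312. 164.] [0.415 0.322] [0.398 0.303] [0.433 0.342]
side gum [381. 158.] [0.625 0.32 ] [0.55  0.283] [0.702 0.349]
side gum [290.  92.] [0.378 0.701] [0.33  0.647] [0.413 0.769]
side gum [341.  77.] [0.573 0.772] [0.479 0.657] [0.734 0.997]
side gum [354.  18.] [0.708 1.244] [0.688 1.075] [0.734 1.425]
side brown [342. 302.] [ 0.435 -0.132] [ 0.406 -0.167] [ 0.471 -0.09 ]
side brown [321. 206.] [0.422 0.155] [0.381 0.102] [0.467 0.203]
side brown [346.  76.] [0.593 0.777] [0.509 0.684] [0.722 0.965]
scene gum [636. 321.] [0.855 1.056] [0.828 1.045] [0.892 1.077]
scene gum [209. 240.] [ 0.687 -0.16 ] [ 0.657 -0.176] [ 0.713 -0.142]
scene gum [366. 246.] [0.636 0.326] [0.555 0.289] [0.712 0.354]
scene gum [261. 262.] [0.755 0.027] [ 0.597 -0.
[... 221 characters left out ...]
e gum [272. 204.] [ 0.454 -0.011] [ 0.413 -0.051] [0.496 0.026]
scene gum [101. 208.] [ 0.576 -0.603] [ 0.483 -0.623] [ 0.663 -0.575]
scene gum [197. 189.] [ 0.397 -0.311] [ 0.368 -0.34 ] [ 0.429 -0.28 ]
scene brown [540. 263.] [0.643 0.855] [0.461 0.681] [0.769 1.031]
scene brown [102. 211.] [ 0.591 -0.589] [ 0.489 -0.604] [ 0.668 -0.575]
scene brown [320. 202.] [0.415 0.154] [0.358 0.107] [0.478 0.194]
scene brown [240. 196.] [ 0.421 -0.137] [ 0.364 -0.176] [ 0.481 -0.097]
scene brown [198. 189.] [ 0.399 -0.31 ] [ 0.361 -0.344] [ 0.443 -0.274]
scene brown [158. 178.] [ 0.341 -0.499] [ 0.295 -0.517] [ 0.389 -0.481]
[[0.68558611 0.1305953  0.        ]] [[ 0.69043883 -0.15926183  0.01      ]]
```

step_arm([
  [-30,-18,-7],
  [-30,-18,-7],
  [-30,-18,-7],
  [-30,-18,-7],
  [-30,-18,-7],
  [-30,-18,-7],
  [-30,-18,-7],
  [-30,-18,-7],
  [-30,-18,-7],
  [-30,-18,-7],
], spin=[0,0,0,0,0,0,0,0,0,0], fingers=[91,91,91,91,91,91,91,91,91,91])

```text
t: 0.98
ee_pos: [0.4211, 0.3321, 0.2982]
eef_rot: [-3.141, -0.0, 2.835]
ft_force: [1.1, 1.2, 0.2]
finger_gap: 0.999
finger_force: 0.0
```

step_arm([
  [-30,-18,-7],
  [-30,-18,-7],
  [-30,-18,-7],
  [-30,-18,-7],
  [-27,-18,-7],
  [0,0,0],
  [0,0,0],
  [0,0,0],
  [0,0,0],
  [0,0,0],
], spin=[0,0,0,0,0,-5.9,-5.9,-5.9,0,0], fingers=[91,91,91,91,91,91,91,91,91,91])

```text
t: 1.82
ee_pos: [0.5332, 0.2034, 0.3327]
eef_rot: [-3.141, -0.0, 3.14]
ft_force: [-0.2, -0.4, -0.5]
finger_gap: 1.002
finger_force: 0.0
```

Run:
```python
from h import *
import json
st=manip.state(); print(st['ee_pos'],st['eef_rot'],st['joint_pos'].round(2),abs(st['qvel']).max())
im=save('wrist','pics/w1.png'); np.save('pics/w1.npy',np.r_[st['ee_pos'],st['eef_rot']])
```

```text
[0.53324168 0.20338281 0.33272725] [-3.14147252e+00 -3.94893141e-04  3.14047895e+00] [ 0.26  0.33  1.32 -0.    1.49 -1.31] 0.0315554776088311
```

View pics/w1.png

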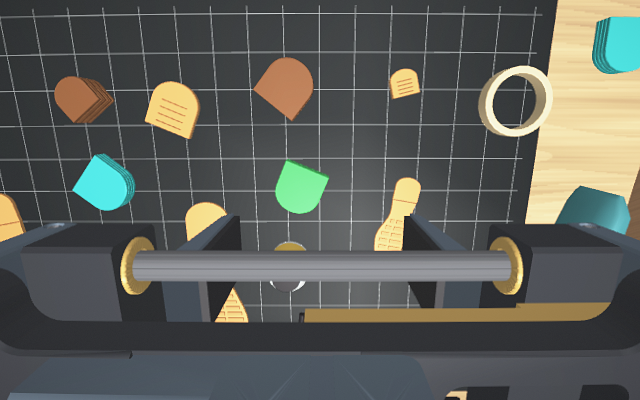

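The wrist view shows the piece tops clearly: dress heel (83,100), boot top (175,110), boot heel (285,88) and child heel (404,83). The child sole heel is at (405,190), and the gripper hides rows below about 215. I'll take three more wrist shots for the sole heels and the left-hand pieces.

step_arm([
  [-39,0,0],
  [-39,0,0],
  [-39,0,0],
  [0,0,0],
  [0,0,0],
], spin=[0,0,0,0,0], fingers=[91,91,91,91,91])

```text
t: 2.28
ee_pos: [0.6515, 0.2036, 0.3314]
eef_rot: [-3.141, -0.001, 3.14]
ft_force: [0.8, -0.2, -0.8]
finger_gap: 1.001
finger_force: 0.0
```

```bash
cat >> h.py <<'E'
def shot(tag):
    st=manip.state(); save('wrist',f'pics/{tag}.png'); np.save(f'pics/{tag}.npy',np.r_[st['ee_pos'],st['eef_rot']]); return st
def load(tag):
    a=np.load(f'pics/{tag}.npy'); return cv2.imread(f'pics/{tag}.png')[...,::-1].copy(),campose('wrist',{'ee_pos':a[:3],'eef_rot':a[3:]})
E
python3 -c "from h import *; shot('w2')"
```

step_arm([
  [0,-38,0],
  [0,-38,0],
  [0,-38,0],
  [0,-38,0],
  [0,-38,0],
  [0,-38,0],
  [0,-38,0],
  [0,-38,0],
  [0,0,0],
  [0,0,0],
], spin=[0,0,0,0,0,0,0,0,0,0], fingers=[91,91,91,91,91,91,91,91,91,91])

```text
t: 3.17
ee_pos: [0.6499, -0.1016, 0.3334]
eef_rot: [-3.142, 0.0, 3.14]
ft_force: [-0.3, 0.2, 0.0]
finger_gap: 0.997
finger_force: 0.0
```

```bash
python3 -c "from h import *; shot('w3')"
```

step_arm([
  [40,-14,0],
  [40,-14,0],
  [40,-14,0],
  [0,0,0],
  [0,0,0],
], spin=[0,0,0,0,0], fingers=[91,91,91,91,91])

```text
t: 3.63
ee_pos: [0.5314, -0.1407, 0.3338]
eef_rot: [-3.142, 0.001, -3.14]
ft_force: [0.3, 0.1, 0.1]
finger_gap: 0.994
finger_force: 0.0
```

Run:
```python
from h import *
shot('w4')
ims=[load(t)[0] for t in('w2','w3','w4')]
v=np.vstack([i[:255] for i in ims]); h=cv2.cvtColor(v,cv2.COLOR_RGB2HSV)
cv2.imwrite('pics/v.png',cv2.resize(v[...,::-1],None,fx=.78,fy=.78,interpolation=cv2.INTER_AREA))
i1=cv2.cvtColor(load('w1')[0],cv2.COLOR_RGB2HSV)
for n,(u,w) in dict(dh=(75,90),dhside=(100,105),bt=(160,90),bh=(285,80),ch=(398,77),cs=(405,190),mat=(330,60)).items(): print(n,i1[w,u])
```

```text
dh [ 12 145 169]
dhside [ 12 135 113]
bt [ 22 121 246]
bh [ 12 134 190]
ch [ 23 114 246]
cs [ 24 101 247]
mat [102  17  73]
```

View pics/v.png

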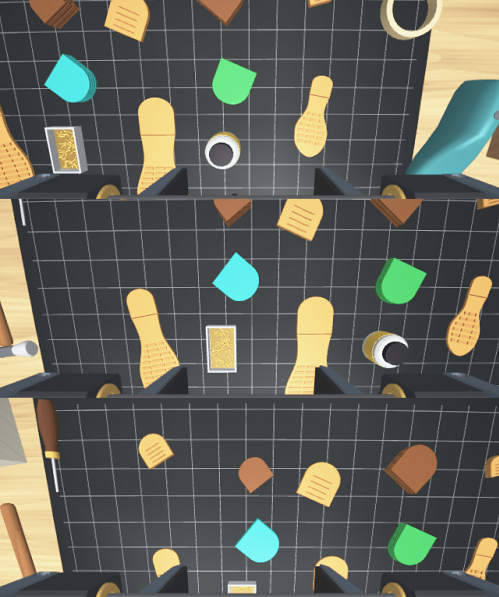

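The stack (w2/w3/w4) shows all three sole heel ends, with backs roughly at child (322,78) and boot (155,98) in w2, and boot (315,298) and dress (140,290) in w3. All pieces have their rounded backs towards the robot. Next I'll fit poses.

```bash
cat >> h.py <<'E'
DIM=dict(boot=(.070,.068,.040),dress=(.050,.052,.028),child=(.036,.038,.022))
def cont(im,kind,amin=250):
    h=cv2.cvtColor(im,cv2.COLOR_RGB2HSV)
    lo,hi={'gum':((15,70,170),(30,200,255)),'brown':((5,90,135),(15,200,255))}[kind]
    m=cv2.morphologyEx(cv2.inRange(h,lo,hi),cv2.MORPH_CLOSE,np.ones((5,5)))
    return [c.reshape(-1,2) for c in cv2.findContours(m,cv2.RETR_EXTERNAL,cv2.CHAIN_APPROX_NONE)[0] if cv2.contourArea(c)>amin]
def fitD(p):
    "world xy contour of a D top -> centre, yaw of straight edge side, (L,W)"
    c,s,a=cv2.minAreaRect((p*1000).astype(np.float32)); b=cv2.boxPoints((c,s,a))/1000; c=np.array(c)/1000
    d=np.array([np.linalg.norm(p-q,axis=1).min() for q in b])
    i=np.argmin([d[i]+d[(i+1)%4] for i in range(4)])
    f=(b[i]+b[(i+1)%4])/2-c; yaw=np.arctan2(f[1],f[0]); 
    return c,yaw,(2*np.linalg.norm(f),np.linalg.norm(b[i]-b[(i+1)%4])),np.sort(d)*1000
def near(cs,z,cp,xy,r=.05):
    ps=[cast(c,z,cp)[:,:2] for c in cs]; 
    return min(ps,key=lambda p:np.linalg.norm((p.min(0)+p.max(0))/2-xy))
def fitSole(p,who):
    "contour of sole, toe roughly +x -> back point, yaw, width"
    L,W,par=DIM[who]; u=np.array([1.,0])
    for _ in range(6):
        v=np.array([-u[1],u[0]]); x=p@u; y=p@v; x0=x.min(); s=(x>x0+L-par+.002)&(x<x0+L-.004)
        ym=(y[s].max()+y[s].min())/2; l=np.polyfit(x[s&(y>ym)],y[s&(y>ym)],1); r=np.polyfit(x[s&(y<ym)],y[s&(y<ym)],1)
        m=(l+r)/2; u=u+m[0]*v; u/=np.linalg.norm(u)
    v=np.array([-u[1],u[0]]); x=p@u; y=p@v; x0=x.min(); xs=x0+L-par/2
    return x0*u+np.polyval(m,xs)*v, np.arctan2(u[1],u[0]), np.polyval(l-r,xs)
E
cat > meas.py <<'E'
from h import *
P=[('boot_heel','brown',.024,(.42,.155),'w1 w4'),('dress_heel','brown',.036,(.43,-.132),'w1 w4'),('child_heel','gum',.014,(.415,.322),'w1'),('boot_top','gum',.010,(.451,-.013),'w1 w4'),('dress_top','gum',.010,(.393,-.313),'w4')]
for n,k,z,xy,tags in P:
    for t in tags.split():
        im,cp=load(t); p=near(cont(im,k),z,cp,np.array(xy)); c,yaw,s,d=fitD(p)
        print(n,t,c.round(4),np.degrees(yaw).round(1),np.round(s,4),d.round(1))
for w,xy,tags in [('child',(.6,.32),'w2'),('boot',(.65,.0),'w2 w3'),('dress',(.65,-.28),'w3')]:
    for t in tags.split():
        im,cp=load(t); p=near(cont(im,'gum'),.006,cp,np.array(xy)); b,yaw,wd=fitSole(p,w); print(w,t,b.round(4),np.degrees(yaw).round(1),wd.round(4))
E
python3 meas.py
```

```text
boot_heel w1 [0.416  0.1575] -38.7 [0.0692 0.0676] [ 0.8  0.9 13.  13.7]
boot_heel w4 [0.4173 0.1521] -40.0 [0.077  0.0739] [ 2.6  9.5 13.8 17.9]
dress_heel w1 [ 0.4276 -0.1237] 22.7 [0.0537 0.0738] [ 2.3  7.7 10.8 28.3]
dress_heel w4 [ 0.4298 -0.1352] 37.3 [0.0492 0.0512] [ 1.1  1.5  9.9 10.1]
child_heel w1 [0.4119 0.3203] 14.5 [0.0354 0.0383] [0.7 1.6 6.7 6.7]
boot_top w1 [ 0.4443 -0.009 ] -23.0 [0.07   0.0688] [ 1.5  1.7 13.7 13.8]
boot_top w4 [ 0.4445 -0.0102] -22.3 [0.0699 0.0687] [ 1.1  1.2 13.5 14.4]
dress_top w4 [ 0.3869 -0.3151] 29.8 [0.0508 0.0528] [ 1.7  2.3 10.3 10.5]
child w2 [0.5497 0.341 ] -13.1 0.0374
boot w2 [0.5878 0.0251] -0.1 0.0666
boot w3 [0.5876 0.0221] 1.0 0.0672
dress w3 [ 0.5719 -0.3106] 10.1 0.0515
```

Fitted sizes agree with the given ones, except where a side wall blended into the mask, and I drop those views. Next is a row planner, then the first pick: the dress heel.

```bash
cat > plan.py <<'E'
from h import *
import json
PC=dict(dress_heel=((.4298,-.1352),37.3),boot_heel=((.416,.1575),-38.7),child_heel=((.4119,.3203),14.5),boot_top=((.4444,-.0096),-22.6),dress_top=((.3869,-.3151),29.8))
SO=dict(child=((.5497,.341),-13.1),boot=((.5877,.0236),.5),dress=((.5719,-.3106),10.1))
G=dict(boot=.012,dress=.009,child=.006)
def U(a): a=np.radians(a); return np.array([np.cos(a),np.sin(a)])
def pick(n): c,a=PC[n]; return np.r_[np.array(c)+G[n.split('_')[0]]*U(a),a]
def place(w): b,a=SO[w]; return np.r_[np.array(b)+(DIM[w][0]/2+G[w])*U(a),a]
def plan(wps,step=36,dstep=6.5):
    "wps: (x,y,z,a_deg,fingers_mm,holdrows); prints rows"
    st=manip.state(); p=st['ee_pos']*1000; a=np.degrees(st['eef_rot'][2])-180
    O,S,F=[],[],[]
    for x,y,z,A,f,h in wps:
        t=np.array([x,y,z])*1000; da=(A-a+180)%360-180
        n=int(max(np.ceil(np.linalg.norm(t-p)/step),np.ceil(abs(da)/dstep)))
        for i in range(n):
            w=(t-p)/(n-i); th=np.radians(a+180)
            o=np.array([w[0]*np.cos(th)+w[1]*np.sin(th),w[0]*np.sin(th)-w[1]*np.cos(th),-w[2]]).round(0 if i<n-1 else 1)
            s=round(-((A-a+180)%360-180)/(n-i),1)
            p=p+np.array([o[0]*np.cos(th)+o[1]*np.sin(th),o[0]*np.sin(th)-o[1]*np.cos(th),-o[2]]); a-=s
            O.append([float(k) for k in o]);S.append(s);F.append(f)
        for i in range(h): O.append([0,0,0]);S.append(0);F.append(f)
    for i in range(0,len(O),10): print(json.dumps([[(int(k) if k==int(k) else k) for k in o] for o in O[i:i+10]]),json.dumps(S[i:i+10]),json.dumps(F[i:i+10]))
    print('end',p.round(1),a)
E
python3 - <<'E'
from plan import *
x,y,a=pick('dress_heel'); plan([(x,y,.09,a,76,2)])
E
```

```text
[[12, 1, 30], [12, 2, 31], [12, 3, 30], [11, 4, 31], [11, 5, 30], [10, 6, 31], [10, 7, 30], [8.8, 8.6, 30.7], [0, 0, 0], [0, 0, 0]] [-4.6, -4.7, -4.6, -4.7, -4.6, -4.7, -4.6, -4.7, 0, 0] [76, 76, 76, 76, 76, 76, 76, 76, 76, 76]
end [ 437.  -129.7   90. ] -322.66867051994564
```

step_arm([
  [12,1,30],
  [12,2,31],
  [12,3,30],
  [11,4,31],
  [11,5,30],
  [10,6,31],
  [10,7,30],
  [8.8,8.6,30.7],
  [0,0,0],
  [0,0,0],
], spin=[-4.6,-4.7,-4.6,-4.7,-4.6,-4.7,-4.6,-4.7,0,0], fingers=[76,76,76,76,76,76,76,76,76,76])

```text
t: 4.52
ee_pos: [0.4376, -0.1301, 0.0888]
eef_rot: [3.139, -0.001, -2.492]
ft_force: [0.4, -0.3, 0.9]
finger_gap: 0.831
finger_force: 0.0
```

Run:
```python
from plan import *
shot('d1'); im,cp=load('d1')
p=near(cont(im,'brown'),.036,cp,np.array((.43,-.135))); print(fitD(p))
x,y,a=pick('dress_heel'); print(x,y,a); plan([(x,y,.022,a,76,1),(x,y,.022,a,40,5),(x,y,.12,a,40,1)])
```

```text
(array([ 0.42999704, -0.13548129]), np.float64(0.647210991904995), (np.float64(0.048374875419382284), np.float32(0.051452484)), array([0.45417284, 0.78265941, 9.60466847, 9.95683958]))
0.4369592613276941 -0.12974610439760859 37.3
[[0, 1, 34], [0.9, 1, 33.9], [0, 0, 0], [0, 0, 0], [0, 0, 0], [0, 0, 0], [0, 0, 0], [0, 0, 0], [0, 0, 0], [0, 0, -33]] [-0.1, -0.0, 0, -0.0, 0, 0, 0, 0, 0, -0.0] [76, 76, 76, 40, 40, 40, 40, 40, 40, 40]
[[0, 0, -32], [0, 0, -33], [0, 0, 0]] [-0.0, -0.0, 0] [40, 40, 40]
end [ 437.  -129.7  120. ] -322.7068994865042
```

View pics/d1.png

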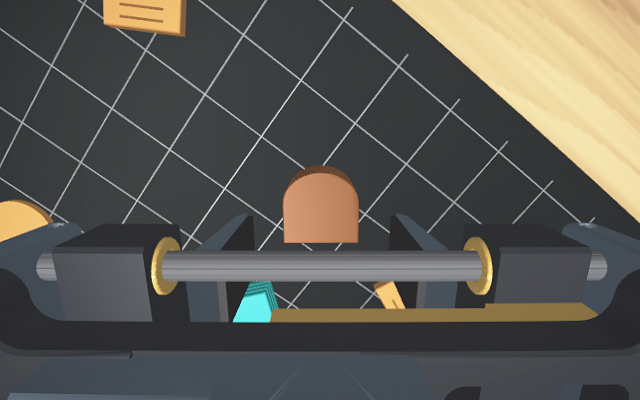

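The close-up shows the dress heel square and centred between the open fingers, straight edge at row 242. I'll grasp it.

step_arm([
  [0,1,34],
  [1,1,34],
  [0,0,0],
  [0,0,0],
  [0,0,0],
  [0,0,0],
  [0,0,0],
  [0,0,0],
  [0,0,0],
  [0,0,-10],
], spin=[0,0,0,0,0,0,0,0,0,0], fingers=[76,76,76,40,40,40,40,40,40,40], grip_force=20)

```text
t: 5.4
ee_pos: [0.4356, -0.1301, 0.0317]
eef_rot: [-3.141, 0.0, -2.491]
ft_force: [0.1, 0.4, -0.8]
finger_gap: 0.569
finger_force: 20.0
```

step_arm([
  [0,0,-30],
  [0,0,-30],
  [0,0,-28],
  [0,0,0],
  [0,0,0],
], spin=[0,0,0,0,0], fingers=[40,40,40,40,40])

```text
t: 5.82
ee_pos: [0.4363, -0.1304, 0.1214]
eef_rot: [-3.138, 0.002, -2.49]
ft_force: [0.4, -0.4, -1.3]
finger_gap: 0.572
finger_force: 20.0
```

Run:
```python
from plan import *
x,y,a=place('dress'); plan([(x,y,.12,a,40,2)])
```

```text
[[-4, -34, 0], [-6, -34, 0], [-9, -34, 0], [-11, -33, 0], [-13, -32, 0], [-16, -31, 1], [-17.5, -29.9, 0.4], [0, 0, 0], [0, 0, 0]] [3.9, 3.9, 3.9, 3.9, 3.9, 3.9, 3.8, 0, 0] [40, 40, 40, 40, 40, 40, 40, 40, 40]
end [ 605.4 -304.6  120. ] -349.89024685754373
```

step_arm([
  [-4,-34,0],
  [-6,-34,0],
  [-9,-34,0],
  [-11,-33,0],
  [-13,-32,0],
  [-16,-31,1],
  [-17.5,-29.9,0.4],
  [0,0,0],
  [0,0,0],
], spin=[3.9,3.9,3.9,3.9,3.9,3.9,3.8,0,0], fingers=[40,40,40,40,40,40,40,40,40])

```text
t: 6.57
ee_pos: [0.6046, -0.305, 0.1163]
eef_rot: [3.141, -0.001, -2.966]
ft_force: [-1.2, 0.1, -2.0]
finger_gap: 0.572
finger_force: 20.0
```

Run:
```python
from plan import *
shot('d2'); im,cp=load('d2')
for c in cont(im,'gum'):
    p=cast(c,.006,cp)[:,:2]
    print(p.min(0),p.max(0))
x,y,a=place('dress'); plan([(x,y,.028,a,40,2)],step=25)
```

```text
[ 0.6840913  -0.32275742] [ 0.71257842 -0.25049339]
[ 0.57224027 -0.33711817] [ 0.60468859 -0.28657495]
[ 0.4834986  -0.58017459] [ 0.67487024 -0.52497649]
[[0, 0, 22], [-1, 0, 22], [0, -1, 22], [-0.6, 0, 22.4], [0, 0, 0], [0, 0, 0]] [0.0, 0.0, 0.0, 0.0, 0, 0] [40, 40, 40, 40, 40, 40]
end [ 605.4 -304.6   28. ] -349.8788715912742
```

View pics/d2.png

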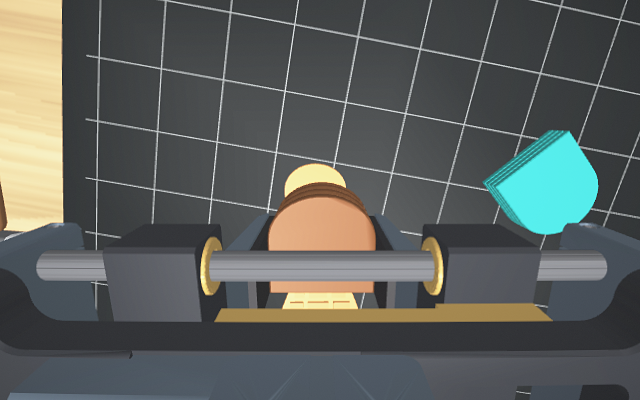

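The held heel lines up over the dress sole, whose back shows at (315,165). I'll lower it and check z and force before releasing.

step_arm([
  [0,0,22],
  [-1,0,22],
  [0,0,22],
  [0,0,18],
  [0,0,0],
  [0,0,0],
], spin=[0,0,0,0,0,0], fingers=[40,40,40,40,40,40])

```text
t: 7.12
ee_pos: [0.6042, -0.3028, 0.0333]
eef_rot: [3.14, -0.002, -2.964]
ft_force: [0.7, -0.3, -1.0]
finger_gap: 0.569
finger_force: 20.0
```

Run:
```python
from plan import *
for i in range(3): s=manip.state(); print(s['ee_pos'],s['ft_force'],s['eef_rot']); shot('tmp')
```

```text
[ 0.60422547 -0.30284237  0.03333584] [ 0.70861621 -0.30794043 -1.01919469] [ 3.13979911e+00 -1.94961913e-03 -2.96418209e+00]
[ 0.60496874 -0.30339642  0.03442329] [ 0.66324529  0.46922879 -0.36996912] [ 3.14113270e+00 -4.50428098e-04 -2.96437257e+00]
[ 0.60544962 -0.30374488  0.03499909] [ 0.5085082  -0.04572942 -0.01199894] [-3.14115680e+00  5.18528781e-04 -2.96447259e+00]
```

step_arm([
  [0,0,3],
  [0,0,2],
  [0,0,1],
  [0,0,0],
], spin=[0,0,0,0], fingers=[40,40,40,40])

```text
t: 7.6
ee_pos: [0.6056, -0.3041, 0.0288]
eef_rot: [-3.141, 0.001, -2.965]
ft_force: [-2.1, 1.9, 10.8]
finger_gap: 0.565
finger_force: 20.0
```

step_arm([
  [0,0,0],
  [0,0,0],
  [0,0,0],
  [0,0,0],
  [0,0,-15],
  [0,0,-30],
  [0,0,-35],
  [0,0,0],
  [0,0,0],
], spin=[0,0,0,0,0,0,0,0,0], fingers=[58,64,76,76,76,76,76,76,76])

```text
t: 8.35
ee_pos: [0.6065, -0.3046, 0.1099]
eef_rot: [-3.139, 0.003, -2.965]
ft_force: [-0.1, -0.6, 0.2]
finger_gap: 0.834
finger_force: 0.0
```

Run:
```python
from plan import *
shot('d3'); im,cp=load('d3')
print(fitD(near(cont(im,'brown'),.042,cp,np.array((.6,-.306)))), np.array(SO['dress'][0])+.025*U(10.1))
x,y,a=pick('dress_top'); plan([(x,y,.12,a,76,1)])
```

```text
(array([ 0.5949408 , -0.30661032]), np.float64(0.23843676783680184), (np.float64(0.05675424283234386), np.float32(0.054058917)), array([ 1.70496536,  1.76259383,  9.53484182, 14.61328675])) [ 0.59651258 -0.30621583]
[[35, 5, -2], [34, 7, -2], [34, 9, -2], [33, 11, -2], [33, 13, -2], [32.2, 14.9, -1.7], [0, 0, 0]] [-3.3, -3.3, -3.3, -3.3, -3.2, -3.3, 0] [76, 76, 76, 76, 76, 76, 76]
end [ 394.7 -310.7  120. ] -330.17895081196633
```

View pics/d3.png

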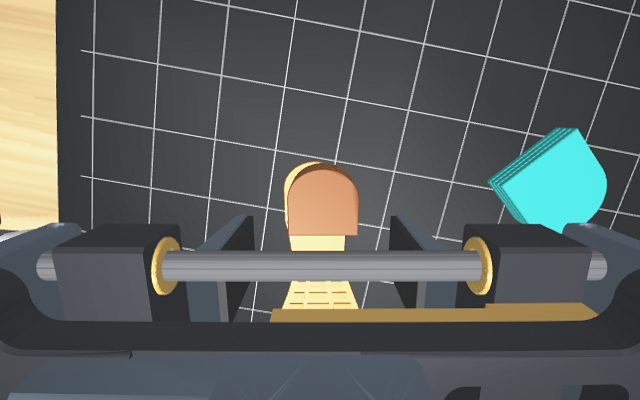

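The heel is on the seat, but the sole shows on its left at (285,195), so it looks a few mm off sideways. I'll go higher and measure both.

step_arm([
  [-20,0,-40],
  [-15,0,-38],
  [-10,0,-38],
  [0,0,-38],
  [0,0,-38],
  [0,0,0],
  [0,0,0],
], spin=[0,0,0,0,0,0,0], fingers=[76,76,76,76,76,76,76])

```text
t: 8.98
ee_pos: [0.649, -0.2966, 0.2981]
eef_rot: [-3.14, 0.002, -2.965]
ft_force: [0.7, -0.6, -1.0]
finger_gap: 0.837
finger_force: 0.0
```

Run:
```python
from plan import *
shot('d4'); im,cp=load('d4'); print(manip.state()['ee_pos'])
print(fitD(near(cont(im,'brown',150),.042,cp,np.array((.6,-.306)))))
for c in cont(im,'gum'):
    p=cast(c,.006,cp)[:,:2]; print(p.min(0),p.max(0),len(p))
cr=im[60:220,240:400]; cv2.imwrite('pics/d4c.png',cv2.resize(cr[...,::-1],None,fx=3.5,fy=3.5,interpolation=cv2.INTER_CUBIC))
```

```text
[ 0.64815299 -0.29621867  0.2960751 ]
(array([ 0.59885358, -0.30659641]), np.float64(0.23086033096105207), (np.float64(0.05188601700193774), np.float32(0.056010757)), array([ 0.82543133,  3.31445074,  9.86985009, 10.02877195]))
[ 0.64730789 -0.17732891] [ 0.70583193 -0.13193782] 122
[ 0.58783397 -0.01116434] [0.6771654  0.05785858] 177
[ 0.57544009 -0.33668743] [ 0.77509315 -0.24252605] 363
[ 0.40819607 -0.05175795] [0.48819852 0.02800388] 162
[ 0.46977124 -0.75793197] [ 0.83991242 -0.52607649] 1321
```

View pics/d4c.png

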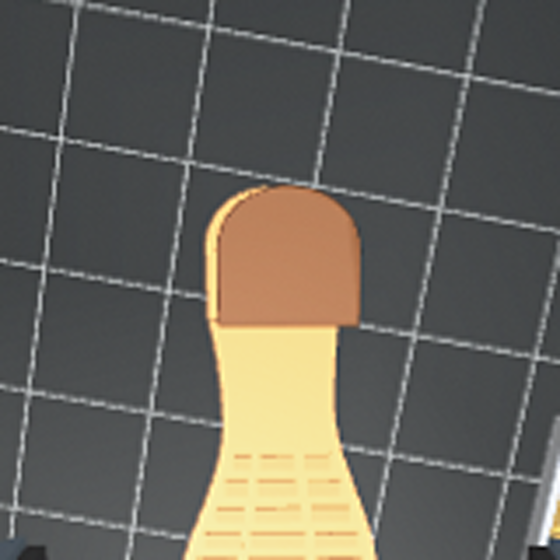

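Run:
```python
from plan import *
for t in ('w3','d2','d4'):
    im,cp=load(t); p=near(cont(im,'gum'),.006,cp,np.array((.65,-.28)))
    print(t,p.min(0).round(4))
    for x in (.585,.595,.605,.615,.63,.64,.65):
        s=abs(p[:,0]-x)<.0015
        if s.any(): print(x,p[s,1].min().round(4),p[s,1].max().round(4))
im,cp=load('w3'); pr=project([[.5719,-.3106,.006]],cp)
print(pr); print(np.load('pics/w3.npy'),np.load('pics/d4.npy'))
```

```text
w3 [ 0.5723 -0.3365]
0.585 -0.3342 -0.2865
0.595 -0.3365 -0.2843
0.605 -0.3349 -0.2823
0.615 -0.333 -0.2802
0.63 -0.33 -0.2787
0.64 -0.3253 -0.2779
0.65 -0.3231 -0.2757
d2 [ 0.6841 -0.3228]
d4 [ 0.5754 -0.3367]
0.585 -0.3339 -0.3299
0.595 -0.3367 -0.3327
0.605 -0.3352 -0.3321
0.615 -0.3335 -0.3305
0.63 -0.3297 -0.2798
0.64 -0.3252 -0.278
0.65 -0.3222 -0.2761
[[177.80396724 114.70084263]]
[ 6.49897276e-01 -1.01596101e-01  3.33367866e-01 -3.14159004e+00
  1.18373971e-04  3.13989418e+00] [ 6.48952447e-01 -2.96592191e-01  2.98131812e-01 -3.13996336e+00
  1.95678282e-03 -2.96484159e+00]
```

The sole never moved: my sole fit kept its side offset from the previous iteration's axis. I'll fix that and remeasure all three soles.

```bash
cat >> h.py <<'E'
def fitSole(p,who):
    L,W,par=DIM[who]; th=0.
    for _ in range(20):
        u=np.array([np.cos(th),np.sin(th)]); v=np.array([-u[1],u[0]]); x=p@u; y=p@v; x0=x.min(); s=(x>x0+L-par+.002)&(x<x0+L-.004)
        ym=(y[s].max()+y[s].min())/2; l=np.polyfit(x[s&(y>ym)]-x0,y[s&(y>ym)],1); r=np.polyfit(x[s&(y<ym)]-x0,y[s&(y<ym)],1)
        m=(l+r)/2; xs=L-par/2; out=(x0*u+np.polyval(m,xs)*v,th,np.polyval(l-r,xs)); th+=.5*m[0]
    return out
E
python3 - <<'E'
from plan import *
for w,xy,tags in [('child',(.6,.32),'w2'),('boot',(.65,.0),'w2 w3'),('dress',(.65,-.28),'w3')]:
    for t in tags.split():
        im,cp=load(t); p=near(cont(im,'gum'),.006,cp,np.array(xy)); b,yaw,wd=fitSole(p,w); print(w,t,b.round(4),np.degrees(yaw).round(1),wd.round(4))
        if w=='dress': print(b+.025*U(np.degrees(yaw)))
im,cp=load('d4'); h=cv2.cvtColor(im,cv2.COLOR_RGB2HSV)
p=near(cont(im,'brown',150),.042,cp,np.array((.6,-.306)))
for x in (.58,.59,.6,.61): s=abs(p[:,0]-x)<.0015; print(x,p[s,1].min(),p[s,1].max())
print(p.min(0),p.max(0))
E
```

```text
child w2 [0.5499 0.3411] -13.1 0.0374
boot w2 [0.588  0.0233] -0.3 0.0666
boot w3 [0.5878 0.0222] 1.0 0.0672
dress w3 [ 0.5727 -0.3141] 10.1 0.0515
[ 0.59733516 -0.30973509]
0.58 -0.3276836253173707 -0.2843642520698658
0.59 -0.3336915053961597 -0.279806545188529
0.6 -0.33480105223616224 -0.27792478773567236
0.61 -0.32804646855086195 -0.2760211954418203
[ 0.57247104 -0.33499579] [ 0.63032754 -0.27578169]
```

```bash
sed -i "s/^SO=.*/SO=dict(child=((.5499,.3411),-13.1),boot=((.5879,.0228),.4),dress=((.5727,-.3141),10.1))/" plan.py
python3 - <<'E'
from plan import *
im,cp=load('d4'); c=cast([[322.4,133.1]],.042,cp)[0,:2]; t=np.array(SO['dress'][0])+.025*U(10.1); d=t-c
print(c,t,'along/lateral needed mm',d@U(10.1)*1e3,d@U(100.1)*1e3)
g=c+.009*U(10.1); plan([(*g,.10,10.1,76,1)]); print(g)
E
```

```text
[ 0.59696642 -0.30388902] [ 0.59731258 -0.30971583] along/lateral needed mm -0.6810364493053439 -5.797220273582683
[[7, 0, 33], [7, 0, 33], [7, 0, 33], [7, 0, 32], [7, 1, 33], [7.7, 0.4, 32.1], [0, 0, 0]] [0.0, 0.0, 0.0, 0.0, 0.0, 0.0, 0] [76, 76, 76, 76, 76, 76, 76]
end [ 605.9 -302.3  100. ] -349.8779383771406
[ 0.60582695 -0.30231072]
```

step_arm([
  [7,0,33],
  [7,0,33],
  [7,0,33],
  [7,0,32],
  [7,1,33],
  [7.5,0.5,32],
  [0,0,0],
  [0,0,0],
], spin=[0,0,0,0,0,0,0,0], fingers=[76,76,76,76,76,76,76,76])

```text
t: 9.7
ee_pos: [0.6045, -0.3014, 0.0987]
eef_rot: [3.138, -0.004, -2.965]
ft_force: [0.2, 0.1, 1.1]
finger_gap: 0.833
finger_force: 0.0
```

step_arm([
  [0,0,24],
  [0,0,24],
  [0,0,19],
  [0,0,0],
  [0,0,0],
  [0,0,0],
  [0,0,0],
  [0,0,0],
  [0,0,-8],
  [0.5,-6,0],
], spin=[0,0,0,0,0,0,0,0,0,0], fingers=[76,76,76,60,40,40,40,40,40,40])

```text
t: 10.53
ee_pos: [0.6076, -0.3081, 0.0444]
eef_rot: [-3.14, 0.002, -2.964]
ft_force: [1.1, 0.5, -0.9]
finger_gap: 0.57
finger_force: 20.0
```

step_arm([
  [0,0,0],
  [0,0,4],
  [0,0,3],
  [0,0,0],
  [0,0,0],
], spin=[0,0,0,0,0], fingers=[40,40,40,40,40])

```text
t: 10.95
ee_pos: [0.607, -0.3085, 0.035]
eef_rot: [-3.141, 0.0, -2.965]
ft_force: [0.1, -1.3, 4.6]
finger_gap: 0.568
finger_force: 20.0
```

step_arm([
  [0,0,0],
  [0,0,0],
  [0,0,0],
  [0,0,-15],
  [0,0,-35],
  [-8,0,-40],
  [-8,0,-40],
  [-8,0,-40],
  [-8,0,-40],
  [-8,0,-40],
], spin=[0,0,0,0,0,0,0,0,0,0], fingers=[60,76,76,76,76,76,76,76,76,76])

```text
t: 11.78
ee_pos: [0.646, -0.3008, 0.2871]
eef_rot: [3.141, -0.0, -2.965]
ft_force: [1.6, -0.9, -0.2]
finger_gap: 0.831
finger_force: 0.0
```

step_arm([
  [0,0,0],
  [0,0,0],
], spin=[0,0], fingers=[76,76])

```text
t: 11.95
ee_pos: [0.6473, -0.3015, 0.2875]
eef_rot: [-3.139, 0.004, -2.964]
ft_force: [-0.4, 0.2, -1.4]
finger_gap: 0.835
finger_force: 0.0
```

```bash
cat >> plan.py <<'E'
def heelcheck(tag,who,kind,z):
    "fit the placed piece's top face and compare with the wanted centre"
    b,a=SO[who]; t=np.array(b)+DIM[who][0]/2*U(a)
    im,cp=load(tag); p=near(cont(im,kind,150),z,cp,t); c,yaw,s,d=fitD(p); e=c-t
    print(tag,who,'c',c.round(4),'err along/lat mm',(e@U(a)*1e3).round(1),(e@U(a+90)*1e3).round(1),'yaw',np.degrees(yaw).round(1),'size',np.round(s,4),d.round(1))
    return c
E
python3 - <<'E'
from plan import *
shot('d5'); heelcheck('d5','dress','brown',.042)
im,cp=load('d5'); 
for c in cont(im,'gum'):
    p=cast(c,.006,cp)[:,:2]
    if abs(p[:,1].mean()+.29)<.05: print(p.min(0),p.max(0))
q=project([[*(np.array(SO['dress'][0])+.025*U(10.1)),.042]],cp)[0].astype(int); print(q)
cr=im[q[1]-50:q[1]+50,q[0]-60:q[0]+60]; cv2.imwrite('pics/d5c.png',cv2.resize(cr[...,::-1],None,fx=4,fy=4,interpolation=cv2.INTER_CUBIC))
x,y,a=pick('dress_top'); plan([(x,y,.09,a,76,1)])
E
```

```text
d5 dress c [ 0.5982 -0.3091] err along/lat mm 1.0 0.4 yaw 13.2 size [0.0529 0.0521] [ 0.8  4.2 10.3 10.3]
[ 0.62016226 -0.32988993] [ 0.76902005 -0.24246955]
[321 134]
[[28, 4, 22], [27, 5, 22], [27, 6, 22], [27, 7, 22], [27, 8, 21], [27, 9, 22], [26, 10, 21], [26, 11, 22], [24.9, 12.3, 21.2], [0, 0, 0]] [-2.2, -2.2, -2.2, -2.2, -2.2, -2.2, -2.2, -2.1, -2.2, 0] [76, 76, 76, 76, 76, 76, 76, 76, 76, 76]
end [ 394.7 -310.6   90. ] -330.1632034479835
```

View pics/d5c.png

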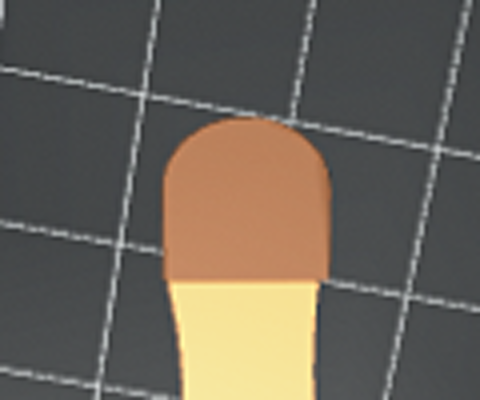

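The dress heel is now flush on its sole, with under 1 mm error. Next is the dress top.

step_arm([
  [28,4,22],
  [27,5,22],
  [27,6,22],
  [27,7,22],
  [27,8,21],
  [27,9,22],
  [26,10,21],
  [26,11,22],
  [25,12.5,21],
  [0,0,0],
], spin=[-2.2,-2.2,-2.2,-2.2,-2.2,-2.2,-2.2,-2.1,-2.2,0], fingers=[76,76,76,76,76,76,76,76,76,76])

```text
t: 12.83
ee_pos: [0.3872, -0.307, 0.0857]
eef_rot: [3.131, -0.003, -2.62]
ft_force: [-0.2, 0.7, -0.5]
finger_gap: 0.835
finger_force: 0.0
```

```bash
sed -i "s/    st=manip.state(); p=st\['ee_pos'\]\*1000; a=np.degrees(st\['eef_rot'\]\[2\])-180/    P_,A_=avg(); p=P_*1000; a=A_/" plan.py
cat >> plan.py <<'E'
def avg(n=4):
    S=[]
    for i in range(n): S.append(manip.state()); viewer.grab_frame('wrist')
    r=np.unwrap([s['eef_rot'][2] for s in S]); p=np.mean([s['ee_pos'] for s in S],0); print('now',p.round(4),np.std([s['ee_pos'] for s in S],0).round(4)); return p,np.degrees(r.mean())-180
def recheck(tag,n,kind,z):
    c0,a0=PC[n]; shot(tag); im,cp=load(tag); c,yaw,s,d=fitD(near(cont(im,kind),z,cp,np.array(c0)))
    print(n,'was',c0,a0,'now',c.round(4),np.degrees(yaw).round(1),np.round(s,4))
E
python3 - <<'E'
from plan import *
recheck('e1','dress_top','gum',.01)
x,y,a=pick('dress_top'); plan([(x,y,.0175,a,76,1)],step=25)
E
```

```text
dress_top was (0.3869, -0.3151) 29.8 now [ 0.3867 -0.3163] 29.6 [0.0488 0.0519]
now [ 0.3927 -0.3097  0.0888] [0.0018 0.0009 0.001 ]
[[0, -1, 24], [-1, 0, 24], [-0.2, -0.8, 23.3], [0, 0, 0]] [-0.0, -0.0, -0.1, 0] [76, 76, 76, 76]
end [ 394.7 -310.6   17.5] -330.1524654182613
```

step_arm([
  [0,-1,24],
  [0,0,24],
  [0,0,23.5],
  [0,0,0],
  [0,0,0],
  [0,0,0],
  [0,0,0],
  [0,0,0],
  [0,0,0],
], spin=[0,0,0,0,0,0,0,0,0], fingers=[76,76,76,76,60,40,40,40,40])

```text
t: 13.83
ee_pos: [0.3955, -0.3119, 0.0198]
eef_rot: [-3.139, 0.001, -2.621]
ft_force: [0.2, 1.9, 10.4]
finger_gap: 0.564
finger_force: 20.0
```

Run:
```python
from plan import *
g=avg(); print(manip.state()['finger_gap']*91.2, manip.state()['finger_force'])
x,y,a=pick('dress_top'); X,Y,A=place('dress'); plan([(x,y,.13,a,40,0),(X,Y,.13,A,40,2)])
```

```text
now [ 0.3955 -0.3119  0.0198] [0. 0. 0.]
51.7579382006062 20.00618666410446
now [ 0.3955 -0.3119  0.0198] [0. 0. 0.]
[[0, 0, -28], [0, 1, -27], [0, 0, -28], [0, 0.5, -27.2], [-31, -17, 0], [-32, -15, 0], [-32, -14, 0], [-33, -12, 0], [-34, -10, 0], [-34.6, -7, 0]] [0.0, 0.0, 0.0, 0.0, 3.3, 3.3, 3.3, 3.3, 3.3, 3.2] [40, 40, 40, 40, 40, 40, 40, 40, 40, 40]
[[0, 0, 0], [0, 0, 0]] [0, 0] [40, 40]
end [ 606.2 -308.1  130. ] -349.88417993787914
```

step_arm([
  [0,0,-28],
  [0,1,-27],
  [0,0,-28],
  [0,0.5,-27],
  [-31,-17,0],
  [-32,-15,0],
  [-32,-14,0],
  [-33,-12,0],
  [-34,-10,0],
  [-34.5,-7,0],
], spin=[0,0,0,0,3.3,3.3,3.3,3.3,3.3,3.2], fingers=[40,40,40,40,40,40,40,40,40,40])

```text
t: 15.07
ee_pos: [0.6072, -0.3074, 0.1295]
eef_rot: [-3.141, 0.001, -2.968]
ft_force: [-0.3, -0.8, -0.6]
finger_gap: 0.568
finger_force: 20.0
```

step_arm([
  [0,0,0],
  [0,0,0],
  [0,0,0],
], spin=[0,0,0], fingers=[40,40,40])

```text
t: 15.32
ee_pos: [0.6049, -0.3073, 0.1287]
eef_rot: [3.141, -0.0, -2.964]
ft_force: [-0.2, 0.6, 0.3]
finger_gap: 0.566
finger_force: 20.0
```

Run:
```python
from plan import *
s=manip.state(); print(s['finger_gap'],s['ft_force'])
X,Y,A=place('dress'); plan([(X,Y,.072,A,40,2)],step=20)
```

```text
0.5659984191015757 [-0.17488264  0.55698293  0.34874198]
now [ 0.6046 -0.3076  0.1289] [0.0002 0.0002 0.0001]
[[0, 0, 19], [-1, 0, 19], [-0.5, -0.8, 18.9], [0, 0, 0], [0, 0, 0]] [0.0, 0.0, 0.0, 0, 0] [40, 40, 40, 40, 40]
end [ 606.2 -308.1   72. ] -349.86923963575487
```

step_arm([
  [0,0,19],
  [-1,0,19],
  [-0.5,-1,19],
  [0,0,4],
  [0,0,3],
  [0,0,1.5],
  [0,0,0],
  [0,0,0],
], spin=[0,0,0,0,0,0,0,0], fingers=[40,40,40,40,40,40,40,40])

```text
t: 16.18
ee_pos: [0.6075, -0.3086, 0.0641]
eef_rot: [-3.141, 0.001, -2.965]
ft_force: [0.1, -0.7, -0.0]
finger_gap: 0.569
finger_force: 20.0
```

step_arm([
  [0,0,1],
  [0,0,1],
  [0,0,0],
], spin=[0,0,0], fingers=[40,40,40])

```text
t: 16.43
ee_pos: [0.6075, -0.3085, 0.0618]
eef_rot: [-3.141, 0.001, -2.965]
ft_force: [-0.8, -0.2, 5.5]
finger_gap: 0.567
finger_force: 20.0
```

Contact at 5.5 N, at the expected height. I'll release, back off and take a check picture.

step_arm([
  [0,0,0],
  [0,0,0],
  [0,0,0],
  [0,0,-15],
  [0,0,-35],
  [-8,0,-40],
  [-8,0,-40],
  [-8,0,-40],
  [-8,0,-40],
  [-8,0,-40],
], spin=[0,0,0,0,0,0,0,0,0,0], fingers=[60,76,76,76,76,76,76,76,76,76])

```text
t: 17.27
ee_pos: [0.6464, -0.301, 0.3133]
eef_rot: [-3.141, 0.0, -2.965]
ft_force: [0.8, -1.1, -0.7]
finger_gap: 0.835
finger_force: 0.0
```

step_arm([
  [0,0,0],
  [0,0,0],
  [0,0,0],
], spin=[0,0,0], fingers=[76,80,90])

```text
t: 17.52
ee_pos: [0.6462, -0.3011, 0.3106]
eef_rot: [3.141, -0.001, -2.965]
ft_force: [-0.5, -0.0, 0.2]
finger_gap: 0.924
finger_force: 0.0
```

Run:
```python
from plan import *
shot('e2')
im,cp=load('e2'); q=project([[*(np.array(SO['dress'][0])+.025*U(10.1)),.052]],cp)[0].astype(int); print(q)
cr=im[q[1]-50:q[1]+50,q[0]-60:q[0]+60]; cv2.imwrite('pics/e2c.png',cv2.resize(cr[...,::-1],None,fx=4,fy=4,interpolation=cv2.INTER_CUBIC))
x,y,a=pick('boot_heel'); plan([(.5,.0,.15,0,91,0),(x,y,.095,a,90,1)])
```

```text
[320 135]
now [ 0.6459 -0.3011  0.3096] [0.     0.     0.0001]
[[8, 29, 15], [9, 29, 14], [9, 29, 15], [10, 29, 14], [10, 29, 15], [10, 29, 14], [11, 28, 15], [11, 28, 14], [12, 28, 15], [13, 28, 14]] [0.9, 0.9, 0.9, 0.9, 0.9, 0.9, 0.9, 1.0, 0.9, 1.0] [91, 91, 91, 91, 91, 91, 91, 91, 91, 91]
[[12.8, 27.4, 14.6], [12, 25, 9], [15, 23, 9], [18, 22, 9], [20, 19, 9], [22, 17, 10], [24.4, 14.8, 9], [0, 0, 0]] [0.9, 6.5, 6.4, 6.5, 6.4, 6.5, 6.4, 0] [91, 90, 90, 90, 90, 90, 90, 90]
end [425.3 150.   95. ] -398.68441837018975
```

View pics/e2c.png

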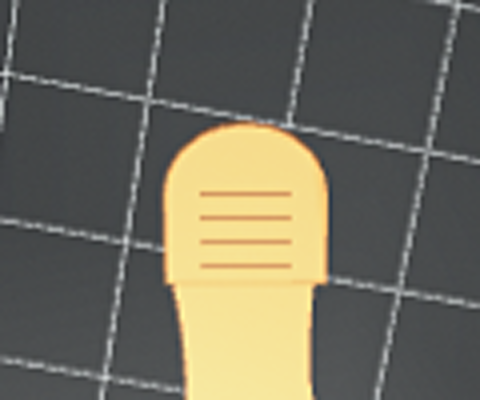

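The dress top caps the heel flush, and no brown shows around it. Now the boot heel.

step_arm([
  [8,29,15],
  [9,29,14],
  [9,29,15],
  [10,29,14],
  [10,29,15],
  [10,29,14],
  [11,28,15],
  [11,28,14],
  [12,28,15],
  [13,28,14],
], spin=[0.9,0.9,0.9,0.9,0.9,0.9,0.9,1.0,0.9,1.0], fingers=[91,91,91,91,91,91,91,91,91,91])

```text
t: 18.6
ee_pos: [0.5127, -0.0263, 0.1652]
eef_rot: [3.141, -0.0, -3.127]
ft_force: [1.3, 0.5, -0.1]
finger_gap: 0.993
finger_force: 0.0
```

step_arm([
  [13,27.5,14.5],
  [12,25,9],
  [15,23,9],
  [18,22,9],
  [20,19,9],
  [22,17,10],
  [24.5,15,9],
  [0,0,0],
  [0,0,0],
], spin=[0.9,6.5,6.4,6.5,6.4,6.5,6.4,0,0], fingers=[91,91,91,91,91,91,91,91,91])

```text
t: 19.35
ee_pos: [0.4246, 0.1509, 0.0961]
eef_rot: [-3.14, -0.001, 2.469]
ft_force: [0.2, -0.1, 1.1]
finger_gap: 0.999
finger_force: 0.0
```

Run:
```python
from plan import *
recheck('f1','boot_heel','brown',.024)
x,y,a=pick('boot_heel'); plan([(x,y,.022,a,91,1)],step=25)
```

```text
boot_heel was (0.416, 0.1575) -38.7 now [0.4161 0.1568] -38.6 [0.0681 0.0672]
now [0.4261 0.1498 0.0966] [0.0003 0.0003 0.0002]
[[0, 0, 25], [0, 0, 25], [0.7, -0.3, 24.6], [0, 0, 0]] [0.0, 0.1, 0.0, 0] [91, 91, 91, 91]
end [425.3 150.   22. ] -38.68149747696206
```

step_arm([
  [0,0,25],
  [0,0,25],
  [0.5,0,24.5],
  [0,0,0],
  [0,0,0],
  [0,0,0],
  [0,0,0],
  [0,0,0],
  [0,0,0],
], spin=[0,0,0,0,0,0,0,0,0], fingers=[91,91,91,91,70,50,50,50,50])

```text
t: 20.35
ee_pos: [0.426, 0.1504, 0.0233]
eef_rot: [3.14, 0.001, 2.467]
ft_force: [-0.4, -2.5, 12.4]
finger_gap: 0.743
finger_force: 20.0
```

Run:
```python
from plan import *
s=manip.state(); print(s['finger_gap']*91.2,s['finger_force'],s['ft_force'])
x,y,a=pick('boot_heel'); X,Y,A=place('boot'); plan([(x,y,.13,a,50,0),(X,Y,.13,A,50,3)])
```

```text
67.7956065972602 20.00534623861313 [-0.41745631 -2.5047817  12.44400492]
now [0.4261 0.1504 0.0233] [0. 0. 0.]
[[0, 0, -36], [0, 0, -35], [0.3, -0.8, -35.7], [-35, 5, 0], [-35, 1, 0], [-35, -2, 0], [-34, -6, 0], [-34, -9, 0], [-33, -12, 0], [-31, -15.7, 0]] [0.0, 0.0, 0.0, -5.6, -5.6, -5.6, -5.6, -5.6, -5.5, -5.6] [50, 50, 50, 50, 50, 50, 50, 50, 50, 50]
[[0, 0, 0], [0, 0, 0], [0, 0, 0]] [0, 0, 0] [50, 50, 50]
end [634.9  23.1 130. ] 0.4286532734318591
```

step_arm([
  [0,0,-36],
  [0,0,-35],
  [0.5,-1,-35.5],
  [-35,5,0],
  [-35,1,0],
  [-35,-2,0],
  [-34,-6,0],
  [-34,-9,0],
  [-33,-12,0],
  [-31,-15.5,0],
], spin=[0,0,0,-5.6,-5.6,-5.6,-5.6,-5.6,-5.5,-5.6], fingers=[50,50,50,50,50,50,50,50,50,50])

```text
t: 21.38
ee_pos: [0.6352, 0.0221, 0.1296]
eef_rot: [-3.142, 0.001, -3.13]
ft_force: [0.6, 0.3, -1.8]
finger_gap: 0.744
finger_force: 20.0
```

step_arm([
  [0,0,0],
  [0,0,0],
  [0,0,0],
], spin=[0,0,0], fingers=[50,50,50])

```text
t: 21.63
ee_pos: [0.6332, 0.0233, 0.1288]
eef_rot: [3.141, -0.001, -3.135]
ft_force: [-0.4, 0.5, -1.2]
finger_gap: 0.745
finger_force: 20.0
```

Run:
```python
from plan import *
X,Y,A=place('boot'); plan([(X,Y,.040,A,50,1)],step=25)
```

```text
now [0.6329 0.0237 0.1289] [0.0001 0.0002 0.    ]
[[0, 0, 22], [-1, 0, 22], [0, 0, 22], [-0.9, -0.6, 22.9], [0, 0, 0]] [-0.0, -0.0, -0.0, -0.0, 0] [50, 50, 50, 50, 50]
end [634.9  23.1  40. ] -359.6041113125282
```

step_arm([
  [0,0,22],
  [-1,0,22],
  [0,0,22],
  [-1,-0.5,23],
  [0,0,4],
  [0,0,2],
  [0,0,0],
  [0,0,0],
], spin=[0,0,0,0,0,0,0,0], fingers=[50,50,50,50,50,50,50,50])

```text
t: 22.5
ee_pos: [0.6365, 0.0228, 0.035]
eef_rot: [-3.141, 0.002, -3.134]
ft_force: [0.8, -1.1, -1.1]
finger_gap: 0.744
finger_force: 20.0
```

step_arm([
  [0,0,1.5],
  [0,0,1.5],
  [0,0,0],
  [0,0,0],
], spin=[0,0,0,0], fingers=[50,50,50,50])

```text
t: 22.83
ee_pos: [0.6359, 0.0227, 0.0309]
eef_rot: [-3.142, 0.0, -3.134]
ft_force: [-0.5, 0.2, -0.6]
finger_gap: 0.745
finger_force: 20.0
```

step_arm([
  [0,0,1],
  [0,0,0.5],
  [0,0,0],
], spin=[0,0,0], fingers=[50,50,50])

```text
t: 23.08
ee_pos: [0.636, 0.0227, 0.0293]
eef_rot: [-3.142, 0.0, -3.134]
ft_force: [-1.4, -0.2, 3.4]
finger_gap: 0.743
finger_force: 20.0
```

step_arm([
  [0,0,0],
  [0,0,0],
  [0,0,0],
  [0,0,-15],
  [0,0,-35],
  [-8,0,-40],
  [-8,0,-40],
  [-8,0,-40],
  [-8,0,-40],
  [-8,0,-40],
], spin=[0,0,0,0,0,0,0,0,0,0], fingers=[74,82,82,82,82,82,82,82,82,82])

```text
t: 23.92
ee_pos: [0.6757, 0.0231, 0.2813]
eef_rot: [3.142, 0.0, -3.134]
ft_force: [1.2, 0.3, -0.5]
finger_gap: 0.903
finger_force: 0.0
```

step_arm([
  [0,0,0],
  [0,0,0],
  [0,0,0],
], spin=[0,0,0], fingers=[90,91,91])

```text
t: 24.17
ee_pos: [0.6755, 0.0231, 0.2786]
eef_rot: [3.142, -0.001, -3.134]
ft_force: [-0.7, -0.1, -0.6]
finger_gap: 1.0
finger_force: 0.0
```

Run:
```python
from plan import *
shot('f2'); heelcheck('f2','boot','brown',.03)
im,cp=load('f2'); q=project([[*(np.array(SO['boot'][0])+.035*U(.4)),.03]],cp)[0].astype(int); print(q)
cr=im[q[1]-60:q[1]+60,q[0]-70:q[0]+70]; cv2.imwrite('pics/f2c.png',cv2.resize(cr[...,::-1],None,fx=4,fy=4,interpolation=cv2.INTER_CUBIC))
x,y,a=pick('boot_top'); plan([(x,y,.095,a,91,2)])
```

```text
f2 boot c [0.6259 0.0233] err along/lat mm 3.0 0.2 yaw 1.5 size [0.0727 0.067 ] [ 1.1  3.8 13.2 13.2]
[320 133]
now [0.6751 0.0231 0.2777] [0.0001 0.     0.0001]
[[24, -4, 20], [24, -5, 20], [24, -6, 20], [24, -7, 20], [23, -8, 21], [23, -9, 20], [23, -11, 21], [22, -11, 20], [21.5, -12.9, 20.7], [0, 0, 0]] [2.6, 2.6, 2.5, 2.6, 2.5, 2.6, 2.5, 2.6, 2.5, 0] [91, 91, 91, 91, 91, 91, 91, 91, 91, 91]
[[0, 0, 0]] [0] [91]
end [455.5 -14.2  95. ] -382.5782207914872
```

View pics/f2c.png

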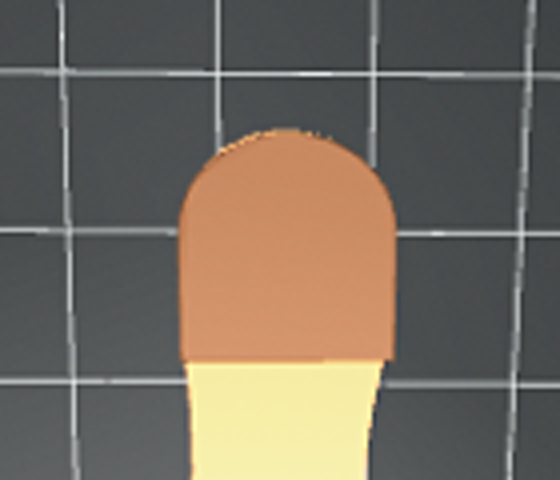

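The boot heel is flush, with only a sliver of sole at the back (about 1 mm). Now the boot top.

step_arm([
  [24,-4,20],
  [24,-5,20],
  [24,-6,20],
  [24,-7,20],
  [23,-8,21],
  [23,-9,20],
  [23,-11,21],
  [22,-11,20],
  [21.5,-13,20.5],
  [0,0,0],
], spin=[2.6,2.6,2.5,2.6,2.5,2.6,2.5,2.6,2.5,0], fingers=[91,91,91,91,91,91,91,91,91,91])

```text
t: 25.25
ee_pos: [0.4491, -0.014, 0.0935]
eef_rot: [-3.139, -0.009, 2.744]
ft_force: [-1.5, 0.3, -0.2]
finger_gap: 0.997
finger_force: 0.0
```

step_arm([
  [0,0,0],
  [0,0,0],
], spin=[0,0], fingers=[91,91])

```text
t: 25.42
ee_pos: [0.4569, -0.0144, 0.0967]
eef_rot: [3.141, 0.001, 2.748]
ft_force: [1.1, -0.7, -0.8]
finger_gap: 1.001
finger_force: 0.0
```

Run:
```python
from plan import *
recheck('g1','boot_top','gum',.01)
x,y,a=pick('boot_top'); plan([(x,y,.019,a,91,1)],step=25)
```

```text
boot_top was (0.4444, -0.0096) -22.6 now [ 0.4443 -0.01  ] -22.6 [0.0692 0.0679]
now [ 0.4574 -0.0144  0.097 ] [0.0001 0.     0.    ]
[[0, 0, 20], [1, 0, 19], [0, 0, 20], [0.9, -0.6, 19], [0, 0, 0]] [0.0, 0.0, 0.0, 0.1, 0] [91, 91, 91, 91, 91]
end [455.4 -14.2  19. ] -22.64575907087201
```

step_arm([
  [0,0,20],
  [1,0,20],
  [0,0,20],
  [1,-0.5,18],
  [0,0,0],
  [0,0,0],
  [0,0,0],
  [0,0,0],
  [0,0,0],
  [0,0,0],
], spin=[0,0,0,0,0,0,0,0,0,0], fingers=[91,91,91,91,91,70,50,50,50,50])

```text
t: 26.5
ee_pos: [0.4549, -0.0141, 0.0195]
eef_rot: [3.141, 0.002, 2.747]
ft_force: [-0.3, -0.7, 12.1]
finger_gap: 0.741
finger_force: 20.0
```

Run:
```python
from plan import *
s=manip.state(); print(s['finger_gap']*91.2,s['finger_force'],s['ft_force'])
x,y,a=pick('boot_top'); X,Y,A=place('boot'); plan([(x,y,.13,a,50,0),(X+.001,Y,.13,A,50,3)])
```

```text
67.57727184439314 20.00189244747162 [-0.28605656 -0.69080592 12.14449737]
now [ 0.4549 -0.0141  0.0195] [0. 0. 0.]
[[0, 0, -28], [0, 0, -27], [0, 0, -28], [-0.6, 0.1, -27.5], [-25, 17, 0], [-27, 16, 0], [-27, 14, 0], [-28, 12, 0], [-29, 10, 0], [-30.2, 7.5, 0]] [0.0, 0.0, 0.0, 0.0, -3.8, -3.8, -3.8, -3.9, -3.8, -3.9] [50, 50, 50, 50, 50, 50, 50, 50, 50, 50]
[[0, 0, 0], [0, 0, 0], [0, 0, 0]] [0, 0, 0] [50, 50, 50]
end [635.9  23.1 130. ] 0.42129485853709747
```

step_arm([
  [0,0,-28],
  [0,0,-27],
  [0,0,-28],
  [-0.5,0,-27.5],
  [-25,17,0],
  [-27,16,0],
  [-27,14,0],
  [-28,12,0],
  [-29,10,0],
  [-30,7.5,0],
], spin=[0,0,0,0,-3.8,-3.8,-3.8,-3.9,-3.8,-3.9], fingers=[50,50,50,50,50,50,50,50,50,50])

```text
t: 27.53
ee_pos: [0.636, 0.0237, 0.1297]
eef_rot: [-3.142, 0.0, -3.131]
ft_force: [-0.1, -0.5, -0.8]
finger_gap: 0.742
finger_force: 20.0
```

step_arm([
  [0,0,0],
  [0,0,0],
  [0,0,0],
], spin=[0,0,0], fingers=[50,50,50])

```text
t: 27.78
ee_pos: [0.6341, 0.0232, 0.1291]
eef_rot: [3.142, -0.001, -3.135]
ft_force: [-0.6, -0.8, -0.5]
finger_gap: 0.741
finger_force: 20.0
```

Run:
```python
from plan import *
s=manip.state(); print(s['finger_gap'])
X,Y,A=place('boot'); plan([(X+.001,Y,.055,A,50,1)],step=20)
```

```text
0.7409362823468305
now [0.6339 0.0231 0.1292] [0.0001 0.0001 0.0001]
[[0, 0, 19], [-1, 0, 18], [0, 0, 19], [-0.9, 0, 18.2], [0, 0, 0]] [-0.0, -0.0, -0.0, -0.0, 0] [50, 50, 50, 50, 50]
end [635.8  23.1  55. ] -359.61341048473315
```

step_arm([
  [0,0,19],
  [-1,0,19],
  [0,0,19],
  [-1,0,18],
  [0,0,2.5],
  [0,0,0],
  [0,0,0],
], spin=[0,0,0,0,0,0,0], fingers=[50,50,50,50,50,50,50])

```text
t: 28.57
ee_pos: [0.6368, 0.0231, 0.0523]
eef_rot: [-3.142, 0.0, -3.134]
ft_force: [-0.1, -0.6, -0.7]
finger_gap: 0.737
finger_force: 20.0
```

step_arm([
  [0,0,1],
  [0,0,1],
  [0,0,0],
  [0,0,0],
], spin=[0,0,0,0], fingers=[50,50,50,50])

```text
t: 28.9
ee_pos: [0.6369, 0.0232, 0.0499]
eef_rot: [-3.142, 0.0, -3.134]
ft_force: [0.6, 1.1, -0.6]
finger_gap: 0.74
finger_force: 20.0
```

step_arm([
  [0,0,1],
  [0,0,0.5],
  [0,0,0],
], spin=[0,0,0], fingers=[50,50,50])

```text
t: 29.15
ee_pos: [0.6371, 0.0231, 0.0493]
eef_rot: [-3.141, 0.001, -3.134]
ft_force: [-6.1, 0.2, 17.4]
finger_gap: 0.743
finger_force: 20.0
```

step_arm([
  [0,0,-0.5],
  [0,0,0],
  [0,0,0],
  [0,0,0],
  [0,0,-15],
  [0,0,-35],
  [-8,0,-40],
  [-8,0,-40],
  [-8,0,-40],
  [-8,0,-40],
], spin=[0,0,0,0,0,0,0,0,0,0], fingers=[50,74,82,82,82,82,82,82,82,82])

```text
t: 29.98
ee_pos: [0.6687, 0.0235, 0.2607]
eef_rot: [3.142, -0.0, -3.134]
ft_force: [1.1, -0.4, 1.1]
finger_gap: 0.898
finger_force: 0.0
```

step_arm([
  [-8,0,-40],
  [0,0,0],
  [0,0,0],
], spin=[0,0,0], fingers=[70,65,60])

```text
t: 30.23
ee_pos: [0.6782, 0.0234, 0.3011]
eef_rot: [-3.141, 0.005, -3.134]
ft_force: [-0.2, -0.2, -2.0]
finger_gap: 0.712
finger_force: 0.0
```

Run:
```python
from plan import *
shot('g2')
im,cp=load('g2'); q=project([[*(np.array(SO['boot'][0])+.035*U(.4)),.04]],cp)[0].astype(int); print(q)
cr=im[q[1]-60:q[1]+60,q[0]-70:q[0]+70]; cv2.imwrite('pics/g2c.png',cv2.resize(cr[...,::-1],None,fx=4,fy=4,interpolation=cv2.INTER_CUBIC))
x,y,a=pick('child_heel'); plan([(x,y,.095,a,62,2)])
```

```text
[320 130]
now [0.6764 0.0235 0.2977] [0.0004 0.     0.0008]
[[20, 23, 16], [19, 23, 16], [19, 24, 16], [18, 24, 15], [18, 25, 16], [17, 25, 15], [17, 25, 16], [17, 26, 15], [16, 26, 16], [15, 26, 15]] [-1.1, -1.1, -1.1, -1.1, -1.1, -1.1, -1.1, -1.1, -1.1, -1.0] [62, 62, 62, 62, 62, 62, 62, 62, 62, 62]
[[15, 26, 16], [15, 27, 15], [13.9, 26.8, 15.7], [0, 0, 0], [0, 0, 0]] [-1.1, -1.0, -1.1, 0, 0] [62, 62, 62, 62, 62]
end [417.7 321.8  95. ] -345.47847167713843
```

View pics/g2c.png

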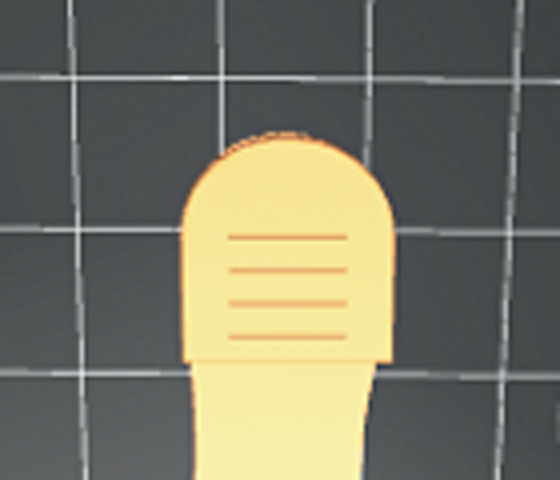

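The boot top caps the heel, centred, with a 1 mm sliver at the back. Now the child heel.

step_arm([
  [20,23,16],
  [19,23,16],
  [19,24,16],
  [18,24,15],
  [18,25,16],
  [17,25,15],
  [17,25,16],
  [17,26,15],
  [16,26,16],
  [15,26,15],
], spin=[-1.1,-1.1,-1.1,-1.1,-1.1,-1.1,-1.1,-1.1,-1.1,-1.0], fingers=[62,62,62,62,62,62,62,62,62,62])

```text
t: 31.32
ee_pos: [0.4763, 0.2539, 0.1412]
eef_rot: [-3.141, -0.001, -2.943]
ft_force: [0.1, 0.3, -0.4]
finger_gap: 0.683
finger_force: 0.0
```

step_arm([
  [15,26,16],
  [15,27,15],
  [14,27,15.5],
  [0,0,0],
  [0,0,0],
  [0,0,0],
], spin=[-1.1,-1.0,-1.1,0,0,0], fingers=[62,62,62,62,62,62])

```text
t: 31.82
ee_pos: [0.418, 0.3218, 0.0959]
eef_rot: [-3.141, -0.001, -2.888]
ft_force: [-0.1, -0.1, 0.9]
finger_gap: 0.681
finger_force: 0.0
```

Run:
```python
from plan import *
recheck('k1','child_heel','gum',.014)
x,y,a=pick('child_heel'); plan([(x,y,.019,a,62,1)],step=20)
```

```text
child_heel was (0.4119, 0.3203) 14.5 now [0.4113 0.3201] 14.5 [0.0356 0.038 ]
now [0.4188 0.3215 0.0964] [0.0001 0.0001 0.0001]
[[0, 0, 19], [0, 0, 19], [0, 0, 20], [0.9, 0.6, 19.4], [0, 0, 0]] [-0.0, -0.0, -0.0, -0.0, 0] [62, 62, 62, 62, 62]
end [417.7 321.8  19. ] -345.5385714225381
```

step_arm([
  [0,0,19],
  [0,0,19],
  [0,0,20],
  [1,0.5,19],
  [0,0,0],
  [0,0,0],
  [0,0,0],
  [0,0,0],
  [0,0,0],
  [0,0,0],
], spin=[0,0,0,0,0,0,0,0,0,0], fingers=[62,62,62,62,62,40,25,25,25,25])

```text
t: 32.9
ee_pos: [0.4175, 0.3225, 0.0201]
eef_rot: [3.141, 0.002, -2.888]
ft_force: [0.3, -1.0, 10.3]
finger_gap: 0.409
finger_force: 20.0
```

Run:
```python
from plan import *
s=manip.state(); print(s['finger_gap']*91.2,s['finger_force'],s['ft_force'])
x,y,a=pick('child_heel'); X,Y,A=place('child'); plan([(x,y,.12,a,25,0),(X,Y,.12,A,25,3)])
```

```text
37.30847360733662 20.001836121082306 [ 0.2871218  -1.01745933 10.31137752]
now [0.4175 0.3225 0.0201] [0. 0. 0.]
[[0, 0, -33], [0, 0, -33], [0, -0.7, -33.9], [-31, -5, 0], [-31, -2, 0], [-31, 1, 0], [-31, 4, 0], [-30.8, 6.3, 0], [0, 0, 0], [0, 0, 0]] [0.0, 0.0, 0.0, 5.5, 5.5, 5.5, 5.6, 5.5, 0, 0] [25, 25, 25, 25, 25, 25, 25, 25, 25, 25]
[[0, 0, 0]] [0] [25]
end [573.3 335.6 120. ] -373.08008921360556
```

step_arm([
  [0,0,-33],
  [0,0,-33],
  [0,-0.5,-34],
  [-31,-5,0],
  [-31,-2,0],
  [-31,1,0],
  [-31,4,0],
  [-31,6.5,0],
  [0,0,0],
  [0,0,0],
], spin=[0,0,0,5.5,5.5,5.5,5.6,5.5,0,0], fingers=[25,25,25,25,25,25,25,25,25,25])

```text
t: 33.93
ee_pos: [0.5741, 0.3355, 0.1192]
eef_rot: [3.141, 0.001, 2.912]
ft_force: [-0.5, -0.3, -0.3]
finger_gap: 0.413
finger_force: 20.0
```

Run:
```python
from plan import *
s=manip.state(); print(s['finger_gap'])
X,Y,A=place('child'); plan([(X,Y,.033,A,25,1)],step=25)
```

```text
0.4131380054105973
now [0.5727 0.3356 0.1192] [0.0009 0.0001 0.0001]
[[0, 0, 22], [0, 0, 21], [0, 0, 22], [-0.6, 0.2, 21.2], [0, 0, 0]] [0.0, 0.0, 0.0, 0.0, 0] [25, 25, 25, 25, 25]
end [573.3 335.6  33. ] -13.059705050195191
```

Contact should come at about 0.026–0.027.

step_arm([
  [0,0,22],
  [0,0,22],
  [0,0,22],
  [-1,0,21],
  [0,0,4],
  [0,0,0],
  [0,0,0],
  [0,0,0],
], spin=[0,0,0,0,0,0,0,0], fingers=[25,25,25,25,25,25,25,25])

```text
t: 34.8
ee_pos: [0.5738, 0.3358, 0.029]
eef_rot: [3.141, 0.001, 2.914]
ft_force: [0.1, 0.6, 0.0]
finger_gap: 0.412
finger_force: 20.0
```

step_arm([
  [0,0,1],
  [0,0,1],
  [0,0,0],
  [0,0,0],
], spin=[0,0,0,0], fingers=[25,25,25,25])

```text
t: 35.13
ee_pos: [0.5738, 0.3355, 0.0262]
eef_rot: [3.142, 0.0, 2.913]
ft_force: [-0.5, 0.2, -0.7]
finger_gap: 0.414
finger_force: 20.0
```

step_arm([
  [0,0,1],
  [0,0,0],
  [0,0,0],
], spin=[0,0,0], fingers=[25,25,25])

```text
t: 35.38
ee_pos: [0.5739, 0.3356, 0.0256]
eef_rot: [3.141, 0.0, 2.913]
ft_force: [-2.3, -0.6, 6.9]
finger_gap: 0.415
finger_force: 20.0
```

step_arm([
  [0,0,0],
  [0,0,0],
  [0,0,0],
  [0,0,-15],
  [0,0,-35],
  [-8,0,-40],
  [-8,0,-40],
  [-8,0,-40],
  [-8,0,-40],
  [-8,0,-40],
], spin=[0,0,0,0,0,0,0,0,0,0], fingers=[44,60,60,60,60,60,60,60,60,60])

```text
t: 36.22
ee_pos: [0.6126, 0.3262, 0.2772]
eef_rot: [-3.142, 0.0, 2.913]
ft_force: [-0.1, 0.7, -0.1]
finger_gap: 0.657
finger_force: 0.0
```

step_arm([
  [0,0,0],
  [0,0,0],
  [0,0,0],
], spin=[0,0,0], fingers=[60,60,60])

```text
t: 36.47
ee_pos: [0.6124, 0.3263, 0.2746]
eef_rot: [-3.141, -0.001, 2.913]
ft_force: [-1.1, -0.1, -0.8]
finger_gap: 0.658
finger_force: 0.0
```

Run:
```python
from plan import *
shot('k2')
im,cp=load('k2'); q=project([[*(np.array(SO['child'][0])+.018*U(-13.1)),.02]],cp)[0].astype(int); print(q)
a=cv2.resize(im[q[1]-45:q[1]+45,q[0]-55:q[0]+55][...,::-1],(660,540),interpolation=cv2.INTER_CUBIC); cv2.imwrite('pics/k2c.png',a)
save('side','pics/side9.png')
s0=cv2.imread('pics/side0.png'); s9=cv2.imread('pics/side9.png')
for (u,v,r) in ((417,193,16),(455,299,26)): print(cv2.absdiff(s0,s9)[v-r:v+r,u-r:u+r].mean())
```

```text
[320 138]
3.6780598958333335
3.5613905325443787
```

View pics/k2c.png

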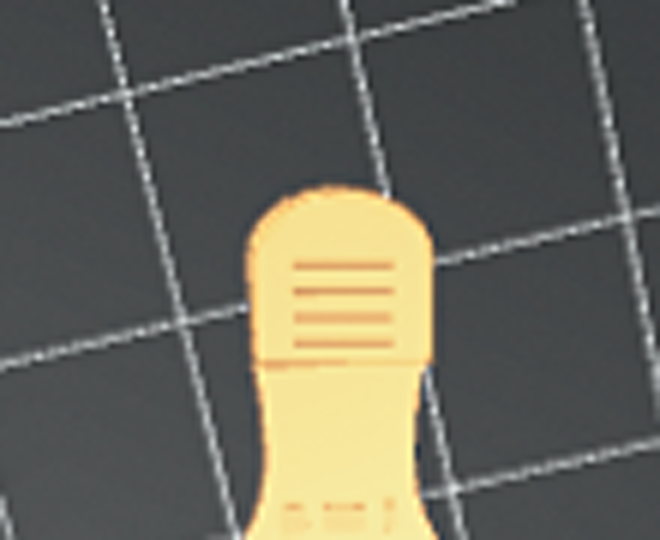

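View pics/side9.png

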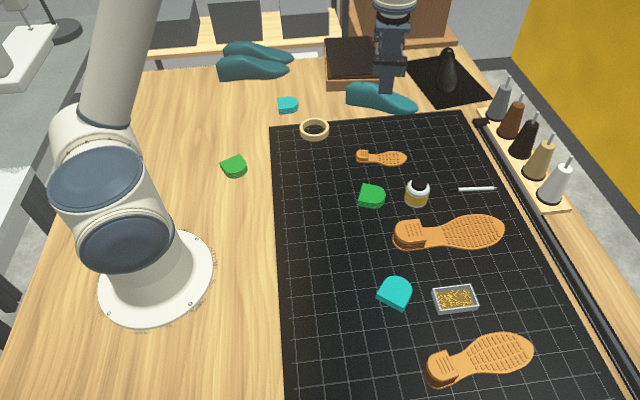

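The child heel is flush on its sole. The side view shows all three stacks in place at (365,155), (412,233) and (440,365), with the tin and tray unmoved and the gripper clear, so I'm handing in.

```bash
python3 -c "
from workcell import manip
print(manip.finish_job())"
```

```text
the job is handed in; nothing more can be done
None
```

I handed the job in with all three heels flush on their outsoles, both top pieces flush on their leather heels, and the tin and tray unmoved by picture check; the hand-in gave no verdict.

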